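# Slide two parts boxes home in a sloped sorting rack

### The arm

A 7-joint arm with a two-finger parallel gripper is mounted at the origin on the work surface. World frame = base frame: x ahead of the robot, y to its left, z up, the work surface at z = 0. Lengths are in m, angles in rad, forces in N, time in s.
With the tool pointing down it reaches from about 0.4 to 0.85 m from the base axis. Payload 10.4 kg.
Tool frame: the origin (TCP) lies where the fingers leave the gripper's body, on its centre line; the fingertips stand 73 mm ahead of it and the grasp point (between the pads) lies 54 mm ahead of it; z points along the fingers, y is the direction in which the jaws open and shut (so a half turn about z gives the same grasp; the last joint's range is limited). The gripper opens to 85 mm and grips with 20 to 120 N. Pads are 22 mm wide; open, the fingers measure 114 mm over their backs; the gripper's body (76 mm by 85 mm) begins 54 mm behind the grasp point. The pads swing forward as they close: fully open they stand 13 mm farther back than shut.
Start: joints at [1.166, 0.332, -0.065, 1.46, 0.022, 1.35, -0.088], TCP at [0.233, -0.58, 0.304] pointing down, gripper open.
Joint ranges: [-2.6, 2.6], [-0.5, 2.12], [-1.47, 1.34], [0.16, 2.42], [-1.27, 4.41], [0.06, 2.06], [-2.6, 2.6]. Speed limits (rad/s): [2.22, 2.22, 2.79, 2.79, 3.14, 3.14, 3.14].

### API

Orientations are given as a unit quaternion [x, y, z, w].
In Python, from workcell import get_obs, camera, camera_model, hand_in gives the robot as it stands.
- The arm moves only by the shell command python3 -m crank 'ROWS' [FORCE]. ROWS is text: rows parted by semicolons, each of 7 numbers parted by spaces: the shift along the tool's x, y, z in units of 40 mm (1.0 is 40 mm), then the turn, a rotation vector about the tool's x, y, z in units of 8 degrees (1.0 is 8 degrees), then the finger opening in mm, from 0 to 85.4. In form: x y z ax ay az jaw; .... A call has exactly 10 rows; each row shifts and turns the pose as measured when the row begins, along the tool's axes as they then stand; what a row does not reach is not made up. A row lasts 1/10 s, in which the tool goes at most 50 mm and 8.59 degrees, less where a joint would pass 70% of its speed; a pose out of reach is approached as far as the arm can. A call is refused whole if a number of a shift passes 1 or a number of a turn 1, either way. A call with a gripper value outside its range is refused whole. The fingers move at their own pace and stop on an object; FORCE is the grip in N (left out, the last holds). Time passes only in rows, so rows that do not move let the fingers close, or fill a call up. It gives the time, the measured TCP pose, the force and the opening at its end, in the units of the state.
- get_obs(): the state, without advancing time (a new reading comes with each control period).
- camera(name): name is "side" or "top" or "wrist"; returns (picture, depth): 420x560x3 uint8, red, green, blue; 420x560 float32, m along the optical axis (not along the pixel's ray), 0 where there is no reading.
- camera_model(name): a dict with "fx", "fy", "cx", "cy" (pixels), "position" and "rotation" of the camera in the world; the wrist camera has in their place "hand_eye" (4x4, takes a point from camera to tool coordinates, whose origin is the TCP and whose axes are the flange's). Camera axes: x right, y up, looking along -z (the intrinsics and any distortion apply to the point x, -y, -z); pixel columns grow to the right and rows downward; lengths in m; the calibration is good to about 2 mm. A picture is of the moment at which its call begins: read the wrist's pose just before it. camera_model takes no time and is no camera call.
- hand_in(): hands the job in, once; it reports no verdict.
The state is a dict: "clock": time; "joint_pos": joint angles; "joint_velocities": joint speeds; "tau": joint torques, N m; "position": TCP position; "ee_rot": TCP orientation; "ft_force": force on the tool from outside, world axes, zero at the start; "torque": the same for the moment, N m; "grip_width": opening from 0.0 (shut) to 1.0 (fully open).
Only numpy, scipy, OpenCV 4.12 (cv2) and the standard library are available. Lean on these libraries where they do the work, as an engineer would, in place of code of your own. Each camera call takes 0.05 s, during which the arm holds its last target.

### The job

At the club's sorting table, two oblong lidded parts boxes have hung up part-way down the sloped wooden rack. Slide each of them on down its lane, without lifting it out, until it rests squarely against the stop bar at the low end. Leave the round tub, which hangs in the remaining lane, where it is.

Things in the scene. Friction and masses are not known exactly. Their poses are not given: they have to be found in the camera images.
- rack: Fixed wooden rack 248 mm wide; cork-lined floor slopes 15 deg, low end away from robot. Origin: centre of the floor's upper face, 62 mm above table; x down the slope, y across, z square to floor. 3 lanes 74 mm wide at y = -80, 0, +80 mm; dividers 12 mm high, sides 18 mm. Floor from x = -130 mm (open) to the stop bar's face at x = +130 mm, 30 mm high. Rough: boxes do not slide by themselves, pushing takes 1-2 N.
- box_a_center (a point): One of the two alike oblong parts boxes on the rack: clear plastic, flat olive lid, 70 mm long, 46 wide, 36 high, 0.1-0.2 kg, flat on the rack's floor in a lane, its length down the slope within 6 deg. The point is its centre, 18 mm above its underside; x along its length, down the slope, z square to its lid.
- box_b_center (a point): One of the two alike oblong parts boxes on the rack: clear plastic, flat olive lid, 70 mm long, 46 wide, 36 high, 0.1-0.2 kg, flat on the rack's floor in a lane, its length down the slope within 6 deg. The point is its centre, 18 mm above its underside; x along its length, down the slope, z square to its lid. (A third one, loose on the table, has no part in this.)
- tub_center (a point): Round lidded tub of the same clear plastic and olive lid, 56 mm in diameter, 36 mm high, lying with its underside on the slide floor in the remaining lane. To be left where it is. The point is its centre, 18 mm above its underside; z is its axis.
Things that resemble listed ones, but are neither listed nor needed, are in the scene too. What is shaped like the part that bears box_b_center but black or orange is not meant.

How it is judged:
By the outcome, as a careful person would: the job done as asked, in the order asked, and still so for the second after the job is handed in, with the robot touching nothing.
It also fails if it takes over 42 s, if anything falls off the work surface, if the arm or the gripper's body presses on something with over 40 N, if the wrist force passes 120 N, or if a joint passes its speed limit or range.

## Working session

There is one attempt and no reset: what is moved stays moved. The work goes in short steps, Python scripts to look and compute and a shell command to move; the robot and the scene stay as the last step left them, time stands still between calls to the robot, and variables do not carry over. Pictures are saved under pics/ and viewed, and the job is handed in when it is done.

```bash
ls; mkdir -p pics
python3 - <<'E'
from workcell import *
import cv2,numpy as np
print(get_obs())
for n in ["top","side"]:
    p,d=camera(n); np.savez(f"pics/{n}0.npz",p=p,d=d); cv2.imwrite(f"pics/{n}0.png",p[:,:,::-1]); print(camera_model(n))
print(camera_model("wrist"))
E
```

```text
pics
{'clock': 0.0, 'joint_pos': array([ 1.16638576,  0.33287132, -0.06468919,  1.46096697,  0.02162839,
        1.34987172, -0.08850179]), 'joint_velocities': array([ 0.00090916,  0.00147589,  0.00025835,  0.00037448, -0.00033093,
       -0.00072307,  0.00092661]), 'tau': array([ 6.76490663e-05, -6.25454664e+01,  4.90926986e-02, -3.91605484e+01,
        1.61802809e-02,  9.92187095e-03, -1.60372888e-07]), 'position': array([ 0.23276054, -0.57974588,  0.30310393]), 'ee_rot': array([ 9.81831118e-01,  1.89755501e-01, -1.82150535e-04, -6.86814640e-04]), 'ft_force': array([-0.15922797, -0.25236233, -0.19295451]), 'torque': array([-0.00378682,  0.01049614,  0.03853844]), 'grip_width': 1.0011378415609726}
{'fx': 448.15536524996196, 'fy': 448.15536524996196, 'cx': 275.7536838319863, 'cy': 208.09961232955158, 'position': array([0.36749543, 0.03364462, 0.71325173]), 'rotation': array([ 0.05437251, -0.06299251, -0.70049452,  0.70878982])}
{'fx': 420.10518772430356, 'fy': 420.10518772430356, 'cx': 283.45637811671384, 'cy': 213.3403523872994, 'position': array([0.2846452 , 0.42879222, 0.5587882 ]), 'rotation': array([-0.08073866,  0.34990006,  0.90877258, -0.21256438])}
{'fx': 334.1785800772418, 'fy': 334.1785800772418, 'cx': 282.81681235949003, 'cy': 209.69793569858766, 'hand_eye': array([[ 1.84891134e-05,  9.56638051e-01,  2.91279315e-01,
         7.51502071e-02],
       [ 9.99999014e-01,  3.91395365e-04, -1.34892103e-03,
        -3.00514325e-04],
       [-1.40443456e-03,  2.91279052e-01, -9.56637100e-01,
        -7.10083588e-02],
       [ 0.00000000e+00,  0.00000000e+00,  0.00000000e+00,
         1.00000000e+00]])}
```

View pics/top0.png

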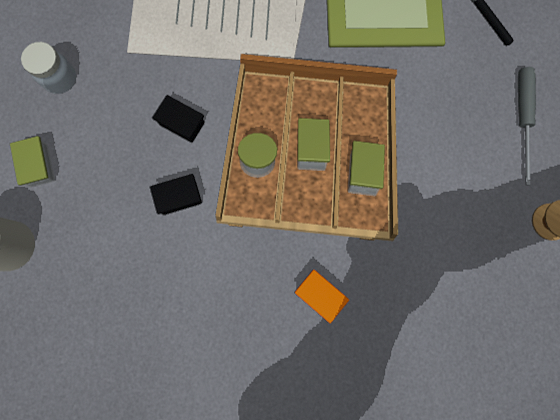

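View pics/side0.png

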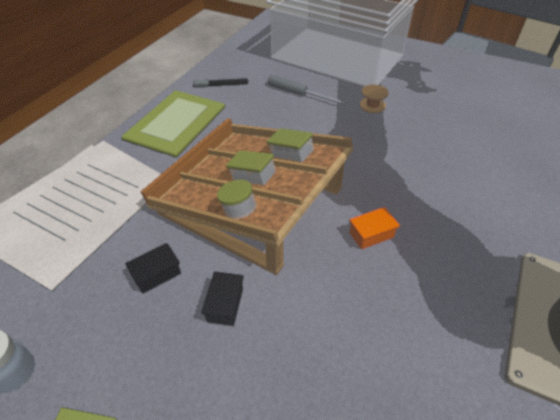

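Top view: rack at about (220–397, 55–237). The tub is in the left lane at (257,151), with boxes in the middle (313,140) and right (367,164) lanes and the stop bar at the top edge. An orange box sits uphill at (320,296).

```bash
cat > h.py <<'E'
import numpy as np,cv2
from scipy.spatial.transform import Rotation as R
from workcell import *
def pose(n,obs=None):
    m=camera_model(n)
    if n!="wrist": return m,R.from_quat(m["rotation"]).as_matrix(),np.array(m["position"])
    T=R.from_quat(obs["ee_rot"]).as_matrix(); H=m["hand_eye"]
    return m,T@H[:3,:3],T@H[:3,3]+obs["position"]
def world(n,d,obs=None):
    m,Rw,p=pose(n,obs); v,u=np.indices(d.shape)
    c=np.stack([(u-m["cx"])/m["fx"]*d,-(v-m["cy"])/m["fy"]*d,-d],-1)
    return c@Rw.T+p
def lidmask(p,lo=(27,90,50),hi=(42,255,255)):
    return cv2.inRange(cv2.cvtColor(p,cv2.COLOR_RGB2HSV),lo,hi)
E
python3 - <<'E'
from h import *
for n,boxes in [("top",None),("side",None)]:
    z=np.load(f"pics/{n}0.npz");p,d=z["p"],z["d"];W=world(n,d)
    m=lidmask(p); k,l,s,c=cv2.connectedComponentsWithStats(m)
    hsv=cv2.cvtColor(p,cv2.COLOR_RGB2HSV)
    print(n,hsv[151,257] if n=="top" else hsv[165,250])
    for i in range(1,k):
        if s[i,4]<150: continue
        q=(l==i)&(d>0); q=cv2.erode(q.astype(np.uint8),np.ones((3,3)))>0
        P=W[q]
        if len(P)<30: continue
        mu=np.median(P,0); P=P[np.linalg.norm(P-mu,axis=1)<.08]; c0=P.mean(0); nn=np.linalg.svd(P-c0,full_matrices=False)[2][2]; nn*=np.sign(nn[2])
        r=cv2.minAreaRect(np.argwhere(l==i)[:,::-1].astype(np.float32))
        print(c[i].round(),s[i,4],c0.round(4),"n",nn.round(3),np.round(r[1],1),round(r[2],1))
    # floor
    f=cv2.inRange(hsv,(5,100,60),(16,255,200)); 
    cv2.imwrite(f"pics/f_{n}.png",f)
z=np.load("pics/top0.npz");d=z["d"];W=world("top",d)
for u,v in [(265,100),(250,200),(313,95),(310,190),(365,100),(360,215),(243,57),(395,72),(393,237),(219,221),(242,70),(395,80),(150,300)]:
    print(u,v,z["p"][v,u],W[v,u].round(4))
E
```

```text
top [ 34 122 128]
[385.  30.] 3037 [ 0.7841 -0.1559  0.012 ] n [-0.015  0.     1.   ] [ 46. 117.] 90.0
[313. 140.] 1352 [ 0.5703 -0.0258  0.0996] n [ 0.256 -0.024  0.966] [43. 31.] 90.0
[257. 150.] 1086 [0.5514 0.0543 0.1067] n [ 0.256 -0.022  0.966] [34. 38.] 90.0
[ 28. 160.] 1320 [0.5514 0.4098 0.0363] n [-0. -0.  1.] [44.  31.1] 77.9
[367. 164.] 1434 [ 0.5334 -0.1001  0.1076] n [ 0.259 -0.025  0.966] [33.2 45.3] 4.4
side [ 33 106 135]
[173. 126.] 1965 [ 0.8002 -0.1036  0.0125] n [-0.002  0.002  1.   ] [52.7 93.9] 44.0
[289. 138.] 553 [ 0.5324 -0.0973  0.109 ] n [ 0.257 -0.017  0.966] [43.  16.1] 7.6
[250. 160.] 650 [ 0.5702 -0.0236  0.1007] n [ 0.257 -0.02   0.966] [44.7 18.7] 7.4
[234. 192.] 627 [0.5506 0.0567 0.1078] n [ 0.251 -0.017  0.968] [23. 33.] 90.0
[ 79. 415.] 392 [0.566  0.3973 0.0367] n [ 0.03  -0.084  0.996] [59. 11.] 0.0
265 100 [129  91  61] [0.6528 0.0449 0.0432]
250 200 [155 111  73] [0.4836 0.0632 0.0881]
313 95 [157 112  74] [ 0.6648 -0.0316  0.0378]
310 190 [132  95  62] [ 0.5001 -0.0224  0.0836]
365 100 [154 111  73] [ 0.6579 -0.1148  0.0374]
360 215 [151 109  71] [ 0.4636 -0.0922  0.0907]
243 57 [145  95  51] [0.7183 0.0803 0.0562]
395 72 [145  93  45] [ 0.6977 -0.1593  0.0551]
393 237 [63 50 30] [ 0.4317 -0.1341  0.1042]
219 221 [142 118  79] [0.4518 0.1051 0.0967]
242 70 [173 139  91] [0.6998 0.0819 0.0493]
395 80 [121 119 122] [ 0.7102 -0.1746  0.0012]
150 300 [115 118 124] [3.398e-01 2.195e-01 2.000e-04]
```

Run:
```python
import cv2
i=cv2.imread("pics/top0.png")[40:250,190:410]; cv2.imwrite("pics/topz.png",cv2.resize(i,None,fx=2.8,fy=2.8,interpolation=cv2.INTER_CUBIC))
```

```text
(no output)
```

View pics/topz.png

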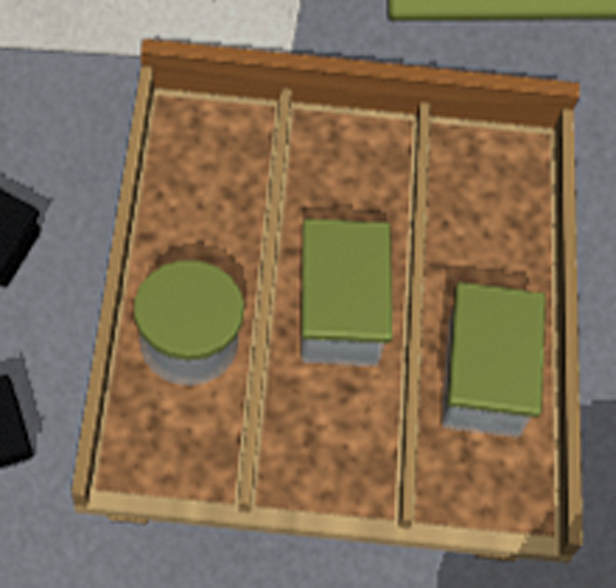

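```bash
cat > fit.py <<'E'
from h import *
z=np.load("pics/top0.npz");p,d=z["p"],z["d"];W=world("top",d)
hsv=cv2.cvtColor(p,cv2.COLOR_RGB2HSV)
P=W[60:235,222:395].reshape(-1,3)
# plane ransac-ish w/ known init
n=np.array([.257,-.022,.966]);n/=np.linalg.norm(n);off=np.array([.5001,-.0224,.0836])@n
for it in range(6):
    t=.006 if it<2 else .003
    q=np.abs(P@n-off)<t;Q=P[q];c=Q.mean(0);n=np.linalg.svd(Q-c,full_matrices=False)[2][2];n*=np.sign(n[2]);off=c@n
print("normal",n,"tilt",np.degrees(np.arccos(n[2])),"yaw",np.degrees(np.arctan2(n[1],n[0])),q.sum())
m,Rw,cp=pose("top")
def hit(u,v,h):
    r=Rw@np.array([(u-m["cx"])/m["fx"],-(v-m["cy"])/m["fy"],-1]);s=(off+h-cp@n)/(r@n);return cp+s*r
zz=lambda x,y:(190+(x+.5)/2.8-.5,40+(y+.5)/2.8-.5)
for a,b in [((286,93),(245,508)),((424,105),(404,525))]:
    A=hit(*zz(*a),.012);B=hit(*zz(*b),.012);e=A-B
    print("div",B.round(4),A.round(4),np.linalg.norm(e),"yaw",np.degrees(np.arctan2(e[1],e[0])))
for h,a,b in [(.0,(154,92),(556,129)),(.03,(142,40),(580,85)),(0,(95,495),(555,530))]:
    A=hit(*zz(*a),h);B=hit(*zz(*b),h);e=A-B;print("cross",A.round(4),B.round(4),np.linalg.norm(e),np.degrees(np.arctan2(-e[0],e[1])))
E
python3 fit.py
```

```text
normal [ 0.25690786 -0.02349881  0.96615017] tilt 14.950254917641269 yaw -5.2261803508789555 17846
div [0.4511 0.0247 0.1082] [0.7002 0.0026 0.0414] 0.25881003285623183 yaw -5.051503206516618
div [ 0.4437 -0.0527  0.1083] [ 0.6944 -0.0764  0.0411] 0.2606142662046182 yaw -5.398649935791373
cross [0.7054 0.0789 0.0295] [ 0.6868 -0.1552  0.0287] 0.23481940352103006 -4.54364969394395
cross [0.7235 0.0846 0.0559] [ 0.7006 -0.162   0.0559] 0.2476878451585554 -5.300891142235138
cross [0.4584 0.0991 0.0956] [ 0.4439 -0.1301  0.0939] 0.22965453036863168 -3.61454747689954
```

```bash
cat >> h.py <<'E'
yaw=np.radians(-5.2);t=np.radians(15)
RK=R.from_euler("ZY",[yaw,t]).as_matrix(); O=np.array([.5693,-.0252,.0628])
def rk(P): return (np.asarray(P)-O)@RK
def lids(n,p,d,obs=None):
    W=world(n,d,obs);k,l,s,c=cv2.connectedComponentsWithStats(lidmask(p))
    for i in range(1,k):
        if s[i,4]<150: continue
        q=(l==i)&(d>0); Q=rk(W[q]); Q=Q[np.abs(Q[:,2]-.036)<.005]
        if len(Q)<150: continue
        r=cv2.minAreaRect((Q[:,:2]*1000).astype(np.float32))
        print(n,"lid ctr mm",np.round(r[0],1),"size",np.round(r[1],1),"ang",round(r[2],1),"z",(Q[:,2].mean()*1000).round(1))
TT=RK@np.diag([1,-1,-1.])
def go(x,y,z,obs=None):
    """tip target (nominal 73mm) in rack mm -> shift units in current tool axes and turn"""
    o=obs or get_obs(); Rt=R.from_quat(o["ee_rot"]).as_matrix()
    tcp=O+RK@(np.array([x,y,z+73])/1000)
    dl=Rt.T@(tcp-o["position"])/.04
    rv=np.degrees(R.from_matrix(Rt.T@TT).as_rotvec())/8
    print("clock",round(o["clock"],2),"rack tip mm",(rk(o["position"]+.073*Rt[:,2])*1000).round(1),"F",o["ft_force"].round(1),"grip",round(o["grip_width"],3))
    print("shift(tool)",dl.round(2),"shift(in target tool axes)",(TT.T@(tcp-o["position"])/.04).round(2),"turn",rv.round(2))
E
python3 - <<'E'
from h import *
for n in ["top","side"]:
    z=np.load(f"pics/{n}0.npz");lids(n,z["p"],z["d"])
go(-110,-80,90)
print(RK[:,0],RK[:,2])
E
```

```text
top lid ctr mm [-6.7 -0.9] size [71.8 45.1] ang 4.2 z 35.7
top lid ctr mm [-34.   77.4] size [55.3 53.6] ang 5.3 z 35.8
top lid ctr mm [-38.7 -78.4] size [45.6 70.7] ang 88.2 z 35.7
side lid ctr mm [ 328.1 -101.4] size [197.3  50.9] ang 88.3 z 36.7
side lid ctr mm [-37.2 -76.7] size [43.3 72.8] ang 88.6 z 36.6
side lid ctr mm [-6.7 -0.4] size [69.6 47. ] ang 3.3 z 36.6
side lid ctr mm [-34.4  76.8] size [52.4 54.5] ang 40.6 z 36.6
clock 0.1 rack tip mm [-318.5 -582.7   87.9] F [ 0.3  0.2 -0.7] grip 0.997
shift(tool) [10.64 -8.68  1.37] shift(in target tool axes) [  5.68 -12.57  -0.11] turn [ 0.43 -1.84  3.37]
[ 0.96195046 -0.08754435 -0.25881905] [ 0.25775385 -0.02345744  0.96592583]
```

```bash
python3 -m crank '0.8 -0.7 0 0.11 -0.46 0.84 15; 0.8 -0.7 0 0.11 -0.46 0.84 15; 0.8 -0.7 0 0.11 -0.46 0.84 15; 0.8 -0.7 0 0.11 -0.46 0.84 15; 0.4 -0.9 0 0 0 0 15; 0.4 -0.9 0 0 0 0 15; 0.4 -0.9 0 0 0 0 15; 0.4 -0.9 0 0 0 0 15; 0 0 0 0 0 0 15; 0 0 0 0 0 0 15'; python3 -c "
from h import *
go(-110,-80,90);go(-105,-78,50)"
```

```text
clock: 1.1
position: [0.4133, -0.2991, 0.2681]
ee_rot: [0.989, -0.054, -0.139, -0.006]
ft_force: [-0.8, -1.4, 0.2]
grip_width: 0.177
clock 1.1 rack tip mm [-180.4 -286.7   91.6] F [-0.8 -1.4  0.2] grip 0.177
shift(tool) [ 1.64 -5.2   0.02] shift(in target tool axes) [ 1.73 -5.17  0.04] turn [-0.02  0.12 -0.13]
clock 1.1 rack tip mm [-180.4 -286.7   91.6] F [-0.8 -1.4  0.2] grip 0.177
shift(tool) [ 1.78 -5.25  1.02] shift(in target tool axes) [ 1.86 -5.22  1.04] turn [-0.02  0.12 -0.13]
```

```bash
python3 -m crank '0.25 -0.9 0 0 0.12 -0.13 15; 0.3 -0.9 0 0 0 0 15; 0.3 -0.9 0 0 0 0 15; 0.3 -0.9 0 0 0 0 15; 0.3 -0.9 0 0 0 0 15; 0.3 -0.7 0 0 0 0 15; 0 0 0.3 0 0 0 15; 0 0 0.3 0 0 0 15; 0 0 0.3 0 0 0 15; 0 0 0 0 0 0 15'
python3 - <<'E'
from h import *
o=get_obs();go(-105,-78,10,o)
for n in ["wrist","side"]:
    o=get_obs();p,d=camera(n);lids(n,p,d,o);cv2.imwrite(f"pics/{n}1.png",p[:,:,::-1])
E
```

```text
clock: 2.1
position: [0.4903, -0.1022, 0.2111]
ee_rot: [0.99, -0.054, -0.131, -0.007]
ft_force: [0.1, -0.4, -0.2]
grip_width: 0.174
clock 2.1 rack tip mm [-107.8  -83.6   51.7] F [ 0.1 -0.4 -0.2] grip 0.174
shift(tool) [ 0.07 -0.14  1.04] shift(in target tool axes) [ 0.07 -0.15  1.04] turn [-0.03  0.01 -0.12]
wrist lid ctr mm [-13.1  -2.3] size [53.4 46.8] ang 3.6 z 37.0
wrist lid ctr mm [-36.5 -79.7] size [45.4 69.6] ang 88.2 z 37.1
side lid ctr mm [ 329.5 -101.1] size [ 45.9 197.6] ang 0.6 z 36.8
side lid ctr mm [-38.1 -76.4] size [42.5 69.2] ang 88.2 z 36.7
side lid ctr mm [-6.6 -0.6] size [70.1 46.8] ang 4.5 z 36.5
side lid ctr mm [-34.9  77.4] size [52.4 53.8] ang 38.6 z 36.6
```

View pics/wrist1.png

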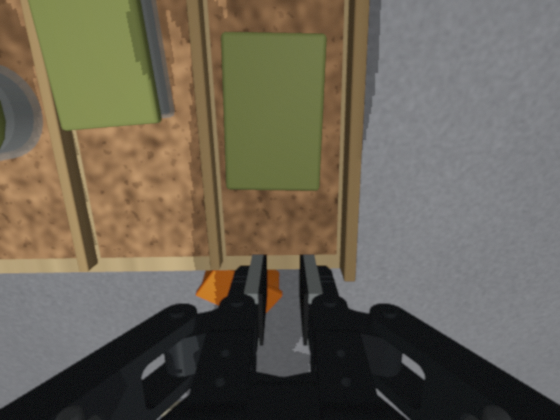

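View pics/side1.png

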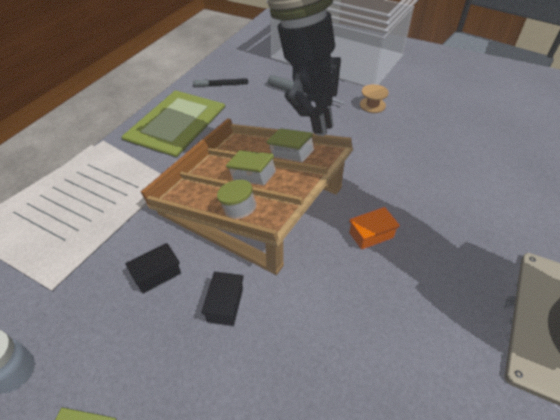

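Wrist view: box B lid is at (222–325, 33–190), nearly aligned. The fingertips at about (265,255) and (302,255) are centred on its lane, uphill of the box. Next I'll measure the real fingertip reach from the depth.

Run:
```python
from h import *
o=get_obs();p,d=camera("wrist");W=rk(world("wrist",d,o))*1000
for v in (252,256,260,266,275,290): print(v,[(u,W[v,u].round(0)) for u in (254,259,263,303,308,313) if p[v,u].max()<110])
Rt=R.from_quat(o["ee_rot"]).as_matrix()
q=W[235:345,235:335].reshape(-1,3); q=q[(q[:,2]>15)&(q[:,2]<140)]; print(np.percentile(q,[0,1,5,50,95,99,100],axis=0).round(1))
```

```text
252 []
256 [(254, array([-96., -70.,  60.])), (259, array([-95., -72.,  61.])), (263, array([-95., -74.,  61.])), (303, array([-96., -92.,  61.])), (308, array([-96., -94.,  61.])), (313, array([-96., -97.,  60.]))]
260 [(254, array([-95., -71.,  65.])), (259, array([-95., -73.,  65.])), (263, array([-96., -74.,  65.])), (303, array([-96., -92.,  65.])), (308, array([-96., -94.,  63.])), (313, array([-96., -96.,  65.]))]
266 [(254, array([-96., -71.,  70.])), (259, array([-95., -73.,  72.])), (263, array([-95., -75.,  71.])), (303, array([-96., -92.,  71.])), (308, array([-96., -94.,  71.])), (313, array([-96., -96.,  71.]))]
275 [(254, array([-95., -72.,  79.])), (259, array([-96., -74.,  78.])), (263, array([-96., -75.,  78.])), (303, array([-95., -91.,  79.])), (308, array([-32., -85., 198.])), (313, array([-96., -95.,  78.]))]
290 [(254, array([-95., -73.,  90.])), (259, array([-96., -74.,  89.])), (263, array([-100.,  -75.,   83.])), (303, array([-96., -91.,  89.])), (308, array([-95., -92.,  91.])), (313, array([-96., -94.,  90.]))]
[[-118.1 -104.1   57.4]
 [-116.1 -102.8   59.4]
 [-111.2  -99.9   63.5]
 [ -95.6  -90.4   92.1]
 [ -89.7  -67.3  123.6]
 [ -89.3  -64.1  125.9]
 [ -88.5  -62.   127.6]]
```

```bash
python3 -m crank '0 -0.1 0.3 0 0 -0.1 15; 0 0 0.3 0 0 0 15; 0 0 0.3 0 0 0 15; 0 0 0.2 0 0 0 15; 0 0 0 0 0 0 15; 0.2 0 0 0 0 0 15; 0.2 0 0 0 0 0 15; 0.2 0 0 0 0 0 15; 0 0 0 0 0 0 15; 0 0 0 0 0 0 15'; python3 -c "
from h import *
go(48,-79,8)"
```

```text
clock: 3.25
position: [0.5062, -0.0992, 0.1611]
ee_rot: [0.991, -0.046, -0.128, -0.008]
ft_force: [-0.9, -0.4, -0.3]
grip_width: 0.174
clock 3.25 rack tip mm [-79.4 -79.2   7.5] F [-0.9 -0.4 -0.3] grip 0.174
shift(tool) [ 3.19 -0.02 -0.  ] shift(in target tool axes) [ 3.19 -0.01 -0.01] turn [-0.03 -0.03 -0.02]
```

```bash
python3 -m crank '0.2 0 0 0 0 0 15; 0.3 0 0 0 0 0 15; 0.3 0 0 0 0 0 15; 0.3 0 0 0 0 0 15; 0.3 0 0 0 0 0 15; 0.3 0 0 0 0 0 15; 0.3 0 0 0 0 0 15; 0.3 0 0 0 0 0 15; 0.2 0 0 0 0 0 15; 0 0 0 0 0 0 15'
python3 - <<'E'
from h import *
o=get_obs();go(48,-79,8,o)
for n in ["wrist","side"]:
    o=get_obs();p,d=camera(n);lids(n,p,d,o);cv2.imwrite(f"pics/{n}2.png",p[:,:,::-1])
E
```

```text
clock: 4.25
position: [0.6111, -0.1091, 0.1328]
ee_rot: [0.991, -0.047, -0.129, -0.007]
ft_force: [-1.0, -0.3, -0.2]
grip_width: 0.178
clock 4.25 rack tip mm [ 29.7 -79.6   7.3] F [-1.  -0.3 -0.2] grip 0.178
shift(tool) [ 0.46 -0.02 -0.02] shift(in target tool axes) [ 0.46 -0.02 -0.02] turn [-0.02 -0.02 -0.02]
wrist lid ctr mm [ 76.  -79.1] size [45.9 70.6] ang 89.9 z 37.1
wrist lid ctr mm [13.9 -0.6] size [33.9 47. ] ang 4.4 z 36.5
side lid ctr mm [ 327.  -101.1] size [ 43.7 197.9] ang 0.5 z 36.8
side lid ctr mm [ 78.1 -61.5] size [29.1 74.8] ang 70.5 z 36.3
side lid ctr mm [-6.8 -0.3] size [70.4 46.5] ang 5.2 z 36.5
side lid ctr mm [-34.6  77.6] size [53.9 53.6] ang 28.0 z 36.6
```

View pics/wrist2.png

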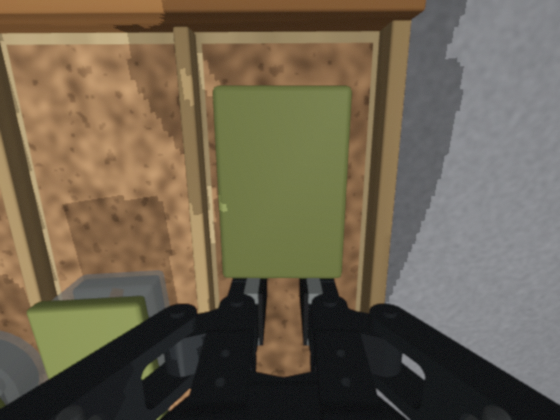

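Wrist view: box B is square in its lane, lid at (215–350, 86–278), about 19 mm short of the stop bar. Box A and the tub haven't moved.

```bash
python3 -m crank '0.12 0 0 0 0 0 15; 0.12 0 0 0 0 0 15; 0.12 0 0 0 0 0 15; 0.06 0 0 0 0 0 15; 0 0 0 0 0 0 15; 0 0 0 0 0 0 15; 0 0 0 0 0 0 15; 0 0 0 0 0 0 15; 0 0 0 0 0 0 15; 0 0 0 0 0 0 15'
python3 - <<'E'
from h import *
o=get_obs();go(48,-79,8,o)
for n in ["wrist"]:
    o=get_obs();p,d=camera(n);lids(n,p,d,o);cv2.imwrite(f"pics/{n}3.png",p[:,:,::-1])
E
```

```text
clock: 5.35
position: [0.6271, -0.111, 0.1293]
ee_rot: [0.991, -0.047, -0.128, -0.007]
ft_force: [1.0, -0.6, -0.7]
grip_width: 0.173
clock 5.35 rack tip mm [ 46.2 -80.    8.1] F [ 1.  -0.6 -0.7] grip 0.173
shift(tool) [ 0.05 -0.03  0.  ] shift(in target tool axes) [ 0.05 -0.03  0.  ] turn [-0.02 -0.03 -0.03]
wrist lid ctr mm [ 92.2 -79.3] size [45.9 69.9] ang 89.7 z 37.1
wrist lid ctr mm [27.3  8.2] size [15.7 39.6] ang 30.4 z 36.0
```

```bash
python3 -m crank '0.06 0 0 0 0 0 15; 0.06 0 0 0 0 0 15; 0.06 0 0 0 0 0 15; 0 0 0 0 0 0 15; 0 0 0 0 0 0 15; 0 0 0 0 0 0 15; 0 0 0 0 0 0 15; 0 0 0 0 0 0 15; 0 0 0 0 0 0 15; 0 0 0 0 0 0 15'
python3 - <<'E'
from h import *
o=get_obs();go(48,-79,8,o)
for n in ["wrist"]:
    o=get_obs();p,d=camera(n);lids(n,p,d,o);cv2.imwrite(f"pics/{n}4.png",p[:,:,::-1])
E
```

```text
clock: 6.4
position: [0.6334, -0.1117, 0.1276]
ee_rot: [0.99, -0.047, -0.131, -0.007]
ft_force: [-2.2, 0.1, 1.5]
grip_width: 0.178
clock 6.4 rack tip mm [ 52.4 -80.2   8.2] F [-2.2  0.1  1.5] grip 0.178
shift(tool) [-0.11 -0.03  0.  ] shift(in target tool axes) [-0.11 -0.03  0.  ] turn [-0.02  0.   -0.03]
wrist lid ctr mm [ 98.5 -79.4] size [45.8 69.9] ang 89.8 z 37.1
wrist lid ctr mm [27.9 12.6] size [10.8 27.9] ang 29.7 z 35.6
```

View pics/wrist4.png

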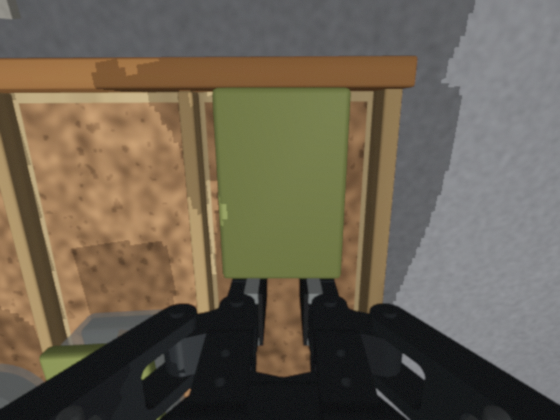

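Wrist view: the lid's low edge (row 88) meets the stop bar's edge (row 87). The force is still small, so I'll press until it rises.

```bash
python3 -m crank '0.05 0 0 0 0 0 15; 0.05 0 0 0 0 0 15; 0.05 0 0 0 0 0 15; 0.05 0 0 0 0 0 15; 0.05 0 0 0 0 0 15; 0.05 0 0 0 0 0 15; 0.05 0 0 0 0 0 15; 0.05 0 0 0 0 0 15; 0.05 0 0 0 0 0 15; 0.05 0 0 0 0 0 15'
python3 - <<'E'
from h import *
o=get_obs();go(48,-79,8,o)
E
```

```text
clock: 7.45
position: [0.6361, -0.112, 0.1273]
ee_rot: [0.987, -0.046, -0.155, -0.007]
ft_force: [-13.1, 1.9, 11.7]
grip_width: 0.177
clock 7.45 rack tip mm [ 51.5 -80.4   8.7] F [-13.1   1.9  11.7] grip 0.177
shift(tool) [-0.18 -0.04  0.02] shift(in target tool axes) [-0.18 -0.04  0.01] turn [-0.    0.36 -0.02]
```

Firm contact: 14 N of resistance and no further travel. Now I'll back off, raise and look.

```bash
python3 -m crank '-0.2 0 0 0 0 0 15; -0.4 0 0 0 0.3 0 15; -0.4 0 0 0 0 0 15; 0 0 -0.6 0 0 0 15; 0 0 -0.8 0 0 0 15; -0.7 0 -0.3 0 0 0 15; -0.9 0 0 0 0 0 15; -0.9 0 0 0 0 0 15; -0.5 0 0 0 0 0 15; 0 0 0 0 0 0 15'
python3 - <<'E'
from h import *
o=get_obs();go(-78,-1,50,o)
for n in ["top","side","wrist"]:
    o=get_obs();p,d=camera(n);lids(n,p,d,o);cv2.imwrite(f"pics/{n}5.png",p[:,:,::-1])
E
```

```text
clock: 8.45
position: [0.4963, -0.0984, 0.239]
ee_rot: [0.991, -0.047, -0.129, -0.006]
ft_force: [0.6, -0.1, 0.0]
grip_width: 0.178
clock 8.45 rack tip mm [-109.2  -79.6   80.1] F [ 0.6 -0.1  0. ] grip 0.178
shift(tool) [ 0.78 -1.97  0.75] shift(in target tool axes) [ 0.79 -1.96  0.75] turn [ 0.   -0.02 -0.03]
top lid ctr mm [ 96.9 -77.4] size [43.6 71.9] ang 89.2 z 35.7
top lid ctr mm [-7.1 -0.9] size [71.5 45. ] ang 4.2 z 35.8
top lid ctr mm [-34.6  77.3] size [54.5 55. ] ang 49.0 z 35.7
side lid ctr mm [ 328.5 -102.4] size [ 45.5 198.6] ang 1.0 z 36.8
side lid ctr mm [ 95.5 -77. ] size [69.1 44.5] ang 0.1 z 36.6
side lid ctr mm [-6.2 -1.2] size [70.7 47. ] ang 3.5 z 36.5
side lid ctr mm [-34.7  77.3] size [52.3 54.4] ang 38.0 z 36.6
wrist lid ctr mm [-10.  -2.] size [59.6 46.5] ang 3.2 z 37.0
wrist lid ctr mm [-35.9  61.2] size [25.8 54.4] ang 75.1 z 36.5
```

View pics/wrist5.png

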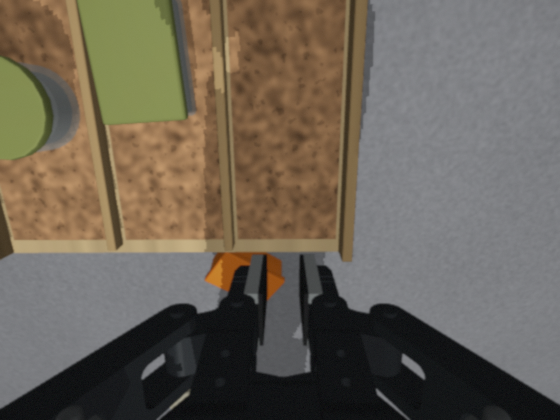

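```bash
python3 - <<'E'
from h import *
o=get_obs();p,d=camera("wrist");W=world("wrist",d,o)
Rt=R.from_quat(o["ee_rot"]).as_matrix();Q=((W-o["position"])@Rt)[250:]*1000
m=(d[250:]>0)
Q=Q[m];
for lo in range(-20,75,10):
    q=Q[(Q[:,2]>lo)&(Q[:,2]<=lo+10)]
    if len(q): print(lo,len(q),"y",q[:,1].min().round(),q[:,1].max().round(),"x",q[:,0].min().round(),q[:,0].max().round())
E
python3 -m crank '0.2 -0.8 0 0 0 0 15; 0.3 -0.8 0 0 0 0 15; 0.2 -0.4 0 0 0 0 15; 0 0 0.2 0 0 0 15; 0 0 0.3 0 0 0 15; 0 0 0.2 0 0 0 15; 0 0 0 0 0 0 15; 0 0 0 0 0 0 15; 0 0 0 0 0 0 15; 0 0 0 0 0 0 15';python3 -c "
from h import *
go(-78,-1,8)"
```

```text
-20 10492 y -63.0 61.0 x 4.0 19.0
-10 12558 y -61.0 59.0 x -7.0 19.0
0 7388 y -54.0 52.0 x -12.0 19.0
10 8402 y -48.0 47.0 x -12.0 15.0
20 3028 y -42.0 41.0 x -12.0 15.0
30 1219 y -26.0 25.0 x -11.0 13.0
40 939 y -22.0 20.0 x -11.0 13.0
50 804 y -22.0 21.0 x -10.0 12.0
60 485 y -21.0 20.0 x -10.0 12.0
clock: 9.65
position: [0.5282, -0.0221, 0.1968]
ee_rot: [0.99, -0.05, -0.132, -0.007]
ft_force: [-0.2, 0.8, -0.0]
grip_width: 0.176
clock 9.65 rack tip mm [-74.7  -0.5  45.8] F [-0.2  0.8 -0. ] grip 0.176
shift(tool) [-0.08  0.01  0.94] shift(in target tool axes) [-0.09  0.01  0.94] turn [-0.02  0.02 -0.06]
```

```bash
python3 -m crank '-0.15 0 0.2 0 0 -0.06 15; 0 0 0.3 0 0 0 15; 0 0 0.3 0 0 0 15; 0 0 0.12 0 0 0 15; 0 0 0 0 0 0 15; 0.2 0 0 0 0 0 15; 0.2 0 0 0 0 0 15; 0.2 0 0 0 0 0 15; 0.2 0 0 0 0 0 15; 0 0 0 0 0 0 15';python3 - <<'E'
from h import *
o=get_obs();go(50,-1,8,o)
for n in ["wrist"]:
    o=get_obs();p,d=camera(n);lids(n,p,d,o);cv2.imwrite(f"pics/{n}6.png",p[:,:,::-1])
E
```

```text
clock: 10.65
position: [0.5457, -0.0238, 0.1512]
ee_rot: [0.99, -0.045, -0.131, -0.007]
ft_force: [-0.2, 0.6, 0.3]
grip_width: 0.178
clock 10.65 rack tip mm [-45.8  -0.6   6.2] F [-0.2  0.6  0.3] grip 0.178
shift(tool) [ 2.39  0.   -0.05] shift(in target tool axes) [ 2.39  0.01 -0.04] turn [-0.02  0.01 -0.  ]
wrist lid ctr mm [ 0.8 -2.7] size [71.1 45.7] ang 1.9 z 37.1
wrist lid ctr mm [-32.5  76.5] size [55.  56.2] ang 23.0 z 36.8
```

View pics/wrist6.png

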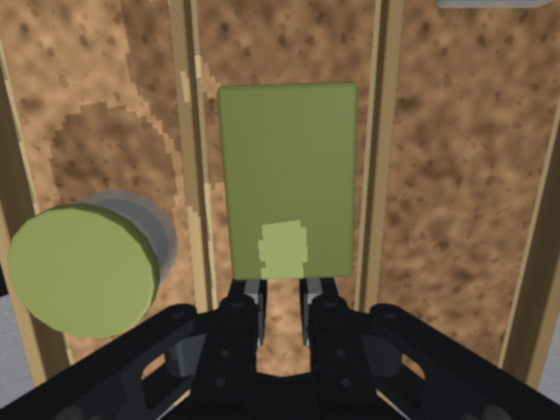

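Wrist view: both fingers sit behind box A (lid at 220–356, 85–278), which is already straightening. The tub at (85,270) is clear of the fingers. I'll keep pushing.

```bash
python3 -m crank '0.2 0 -0.04 0 0 0 15; 0.28 0 0 0 0 0 15; 0.28 0 0 0 0 0 15; 0.28 0 0 0 0 0 15; 0.28 0 0 0 0 0 15; 0.28 0 0 0 0 0 15; 0.28 0 0 0 0 0 15; 0.2 0 0 0 0 0 15; 0 0 0 0 0 0 15; 0 0 0 0 0 0 15'
python3 - <<'E'
from h import *
o=get_obs();go(50,-1,8,o)
for n in ["wrist","top"]:
    o=get_obs();p,d=camera(n);lids(n,p,d,o);cv2.imwrite(f"pics/{n}7.png",p[:,:,::-1])
E
```

```text
clock: 11.7
position: [0.6327, -0.032, 0.1292]
ee_rot: [0.99, -0.046, -0.131, -0.007]
ft_force: [-0.0, 0.1, 0.2]
grip_width: 0.178
clock 11.7 rack tip mm [44.3 -0.9  7.6] F [-0.   0.1  0.2] grip 0.178
shift(tool) [ 0.14 -0.   -0.01] shift(in target tool axes) [ 0.14 -0.   -0.01] turn [-0.02  0.01 -0.01]
wrist lid ctr mm [ 98.9 -79. ] size [69.7 47.1] ang 0.3 z 37.1
wrist lid ctr mm [89.7 -4.3] size [45.8 72.4] ang 89.9 z 37.1
top lid ctr mm [ 97.  -79.1] size [71.6 45.1] ang 0.1 z 35.6
top lid ctr mm [-34.7  77.6] size [54.9 54.3] ang 40.3 z 35.8
```

View pics/wrist7.png

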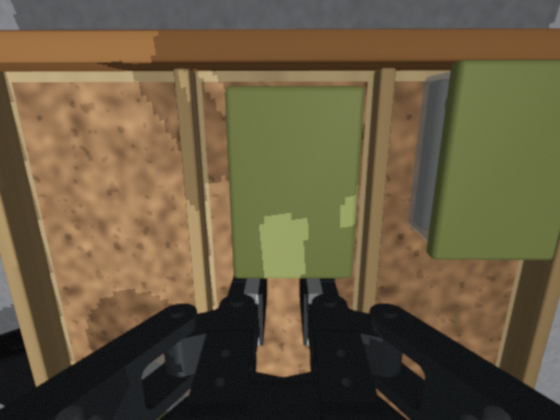

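Wrist view: box A is square, about 8 mm short of the bar. Box B at (495,160) is against the bar.

```bash
python3 -m crank '0.08 0 0 0 0 0 15; 0.08 0 0 0 0 0 15; 0.04 0 0 0 0 0 15; 0.04 0 0 0 0 0 15; 0.04 0 0 0 0 0 15; 0.04 0 0 0 0 0 15; 0.04 0 0 0 0 0 15; 0.04 0 0 0 0 0 15; 0.04 0 0 0 0 0 15; 0.04 0 0 0 0 0 15'
python3 - <<'E'
from h import *
o=get_obs();go(50,-1,8,o)
E
```

```text
clock: 12.8
position: [0.6421, -0.0329, 0.1274]
ee_rot: [0.988, -0.045, -0.145, -0.006]
ft_force: [-10.6, -0.0, 7.9]
grip_width: 0.181
clock 12.8 rack tip mm [51.8 -1.2  8.4] F [-10.6  -0.    7.9] grip 0.181
shift(tool) [-0.1  -0.    0.01] shift(in target tool axes) [-0.1  -0.    0.01] turn [0.01 0.21 0.  ]
```

```bash
python3 -m crank '-0.2 0 0 0 0 0 15; -0.4 0 0 0 0.2 0 15; -0.4 0 0 0 0 0 15; 0 0 -0.6 0 0 0 15; 0 0 -0.8 0 0 0 15; -0.3 0 -0.6 0 0 0 15; -0.9 0 0 0 0 0 15; -0.7 0 0 0 0 0 15; 0 0 -0.5 0 0 0 15; 0 0 0 0 0 0 15'
python3 - <<'E'
from h import *
o=get_obs();go(-78,-1,50,o)
for n in ["top","side","wrist"]:
    o=get_obs();p,d=camera(n);lids(n,p,d,o);cv2.imwrite(f"pics/{n}8.png",p[:,:,::-1])
E
```

```text
clock: 13.8
position: [0.5506, -0.0242, 0.2595]
ee_rot: [0.991, -0.045, -0.129, -0.005]
ft_force: [0.2, -0.9, 0.4]
grip_width: 0.175
clock 13.8 rack tip mm [-68.8  -0.9 112.2] F [ 0.2 -0.9  0.4] grip 0.175
shift(tool) [-0.23  0.    1.55] shift(in target tool axes) [-0.22  0.01  1.55] turn [ 0.02 -0.02  0.  ]
top lid ctr mm [108.5 -91.9] size [46.9 15.7] ang 0.3 z 35.8
top lid ctr mm [-34.5  77.2] size [54.9 54.6] ang 48.8 z 35.8
side lid ctr mm [ 327.6 -101.9] size [ 48.2 199.5] ang 0.5 z 36.8
side lid ctr mm [ 96.5 -77.4] size [44.2 68.3] ang 89.2 z 36.6
side lid ctr mm [96.4 -3.4] size [45.9 69.1] ang 89.1 z 36.5
side lid ctr mm [-35.1  77.7] size [52.1 55.5] ang 38.8 z 36.5
wrist lid ctr mm [64.2 -4.6] size [43.5  1.3] ang 89.8 z 35.5
wrist lid ctr mm [ 64.3 -78.8] size [44.4  1.4] ang 89.6 z 35.6
wrist lid ctr mm [-32.4  76. ] size [54.4 55. ] ang 40.3 z 37.0
```

View pics/wrist8.png

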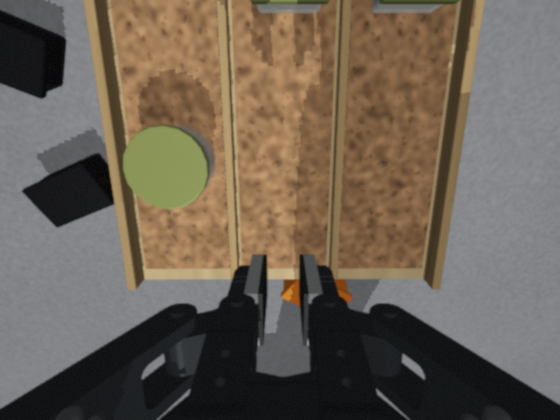

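View pics/top8.png

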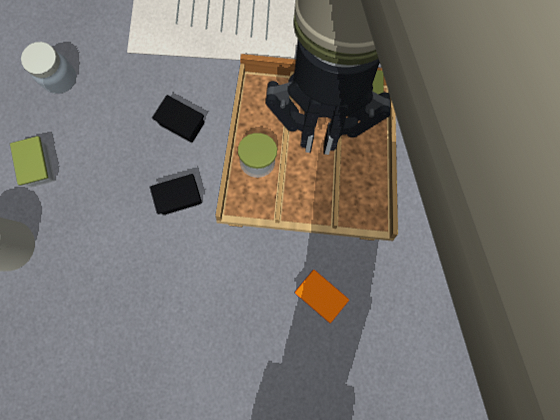

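View pics/side8.png

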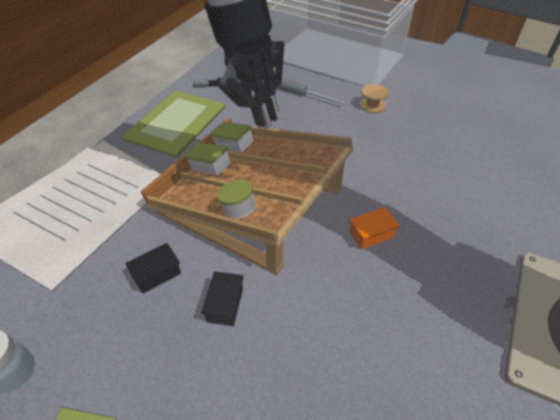

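In the side view, both boxes sit level at the stop bar at (208,155) and (233,135). The tub at (236,195) is unmoved. I'll take one closer look at the gap at the bar from above.

```bash
python3 -m crank '0.6 0.3 -0.3 0 0 0 15; 0.8 0.5 0 0 0 0 15; 0.8 0.3 0 0 0 0 15; 0 0 0 0 0 0 15; 0 0 0 0 0 0 15; 0 0 0 0 0 0 15; 0 0 0 0 0 0 15; 0 0 0 0 0 0 15; 0 0 0 0 0 0 15; 0 0 0 0 0 0 15'
python3 - <<'E'
from h import *
o=get_obs();p,d=camera("wrist");lids("wrist",p,d,o);cv2.imwrite("pics/wrist9.png",p[:,:,::-1]);go(0,0,50,o)
W=rk(world("wrist",d,o))*1000
for y in (-92,-79,-66,-19,-4,11):
    q=W[(abs(W[...,1]-y)<2)&(W[...,0]>55)&(W[...,0]<150)]
    L=q[(abs(q[:,2]-36.8)<2.2)]; B=q[(abs(q[:,2]-30.5)<2.5)&(q[:,0]>120)]
    print(y,"lid x",L[:,0].min().round(1),L[:,0].max().round(1),"bar top x",B[:,0].min().round(1),B[:,0].max().round(1))
E
```

```text
clock: 14.95
position: [0.6342, -0.075, 0.2395]
ee_rot: [0.99, -0.043, -0.134, -0.005]
ft_force: [0.0, 0.3, 0.4]
grip_width: 0.173
wrist lid ctr mm [99.  -4.6] size [69.2 45.6] ang 0.1 z 37.1
wrist lid ctr mm [ 99.2 -79.4] size [69.  45.6] ang 0.0 z 37.2
wrist lid ctr mm [-31.6  76.3] size [54.4 55.5] ang 25.6 z 36.7
clock 14.95 rack tip mm [ 20.5 -43.9 115.5] F [0.  0.3 0.4] grip 0.173
shift(tool) [-0.51 -1.1   1.64] shift(in target tool axes) [-0.53 -1.09  1.64] turn [0.02 0.06 0.03]
-92 lid x 64.8 133.5 bar top x 134.7 143.9
-79 lid x 64.9 133.5 bar top x 134.6 143.7
-66 lid x 64.7 133.9 bar top x 134.9 143.8
-19 lid x 64.4 133.9 bar top x 134.9 143.6
-4 lid x 64.5 133.8 bar top x 134.9 144.2
11 lid x 64.4 133.6 bar top x 134.8 144.3
```

View pics/wrist9.png

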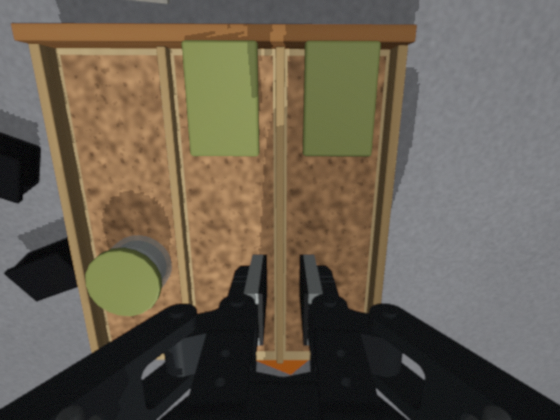

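Wrist view: both lids' low edges (row 41) meet the stop bar evenly across their width, at (222,41) and (342,41). The tub at (123,283) is where it was.

```bash
python3 -c "
from workcell import *
print(hand_in())"
```

```text
the job is handed in; nothing more can be done
None
```

Both parts boxes now rest against the stop bar, and the job is handed in at about 15 s. I pushed each one down its lane with the two fingertips behind it, without lifting it, and pressed until the arm met about 13–18 N with no further travel. The arm then backed off clear of everything.

- **Contact:** in the last wrist view, the lid edges of both boxes are about 1 mm from the bar's edge, evenly across their width. That is one or two pixels, so no gap was measurable.
- **Squareness:** the wrist view showed both boxes within about 0.2° of square to the bar. The side view showed up to about 1°.
- **Tub:** it stayed at x ≈ -35 mm, y ≈ 77 mm on the rack, within 1 mm of the start in the side and top views.
- **Disagreements:** the cameras placed the boxes' centres between 96 and 99 mm down the rack, against 95 mm nominal. The wrist view put the bar about 4 mm farther down than my rack fit did, so I put this down to that fit being a few mm off. At the end the arm hid the boxes from the top camera, so it could not check them.

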